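# Feed a busbar through the bench shear with the push stick

### The job

Lay the long copper busbar on the shear's infeed bed in front of the guard, lined up with the opening, and let go of it. Then take the wooden push stick by its raked handle and use its nose to feed the bar right through under the guard until it meets the back stop, pressing it home firmly for a moment without ramming it and keeping your hand clear of the bar once it is under the guard. Draw the stick back out clear of the guard and leave it standing on its foot on the bed or the table; set things down rather than drop them, and leave the other things lying where they are.

Things in the scene. Friction and masses are not known exactly. Their poses are not given: they have to be found in the camera images.
- shear: Grey bench shear fixed to the table. Origin on the table under the opening's front edge; its +y is the feed direction, x across, z up. Flat steel bed: x -55..55, y -240..240 mm, top 30 mm above the table; y below 0 is the infeed, without fences. Ram housing over y 20..110, 110 mm wide, 210 mm high above the table.
- mouth (a point): Middle of the opening's front edge, on the bed's surface (30 mm above the table); axes as the shear's. The guard tunnel runs from here 110 mm along +y, 26 mm high above the bed; its side cheeks narrow from about 60 mm apart at the mouth to 40 mm at y 45 and stay so to y 110.
- visor_edge (a point): Middle of the front lower edge of a clear visor overhanging the infeed, 80 mm in front of the mouth, 140 mm above the table. The visor and its side arms are 110 mm wide, reach back to the housing and 170 mm above the table: near the end of the feed an upright hand on the stick strikes it, so the hand must lean back.
- stop_face (a point): Back stop, a dark steel block 70 mm wide, 36 mm high, fixed on the outfeed bed 180 to 208 mm past the mouth (differs from run to run). This point is on its near face on the centre line, 5 mm above the bed (the bar's half height); axes as the shear's.
- bar_center (a point): Centre of the long copper busbar, a flat bar 140 mm long (its y), 36 mm wide (x), 10 mm thick (z), about 0.45 kg, loose on the table in one of two areas between robot and shear. Both ends are alike.
- stick_grip (a point): Grip point in the push stick's handle, 59 mm above the foot's underside. The handle rises from the rear part of the foot, raked backward (toward the stick's -y) 38 degrees from vertical; it is 20 mm thick across x, 28 mm deep, and reaches 33 mm beyond this point along the rake. Axes as the stick's: +y toward the nose, z up.
- stick_nose (a point): Centre of the front end face of the push stick's foot, 8 mm above the foot's underside; 148 mm ahead (+y) of and 51 mm below the grip point. Axes as the stick's.
- stick: The whole plywood push stick, about 0.14 kg, standing on the table in the other area: a flat foot 150 mm long (y), 30 mm wide, 16 mm high, with a raked handle at its rear. Origin at the centre of the foot's underside.
- bar: The busbar as a whole; origin at the centre of its underside.
- stop: The back stop as a whole; origin on the bed below its near face.
- offcut: Bystander: short copper offcut 80 x 36 x 10 mm beyond the shear. Origin at the centre of its underside.
- tape: Bystander: roll of black tape, 60 mm across, 20 mm high, lying between the two areas. Origin at the centre of its underside.
- meter: Bystander: red multimeter 80 x 150 x 36 mm, lying to the right. Origin at the centre of its underside.
- driver: Bystander: screwdriver beyond the shear.
- spanner: Bystander: spanner near the robot, to the right.
- glue: Bystander: glue bottle 130 mm high, 52 mm across, to the left. Origin at the centre of its base.
There are look-alikes about, which are no part of the job. Leave any turquoise look-alike of the bar alone.

How it is judged:
By the outcome, as a careful person would: the job done as asked, in the order asked, and still so for the second after the job is handed in, with the robot touching nothing.
It also fails if it takes over 70 s, if anything falls off the work surface, if the arm or the gripper's body presses on something with over 40 N, if the wrist force passes 120 N, or if a joint passes its speed limit or range.

### The arm

A 6-joint arm with a two-finger parallel gripper is mounted at the origin on the work surface. World frame = base frame: x ahead of the robot, y to its left, z up, the work surface at z = 0. Lengths are in m, angles in rad, forces in N, time in s.
With the tool pointing down it reaches from about 0.2 to 0.875 m from the base axis. Payload 3.4 kg.
Tool frame: the origin (TCP) lies between the finger pads; the fingertips stand 25 mm ahead of it and the grasp point (between the pads) lies 6 mm ahead of it (r.nose_length is the z of the fingertips in the tool frame, in m); z points along the fingers, x is the direction in which the jaws open and shut, and the axes are right-handed (so a half turn about z gives the same grasp; the last joint's range is limited). The gripper opens to 94 mm and grips with 3 to 60 N. Pads are 16 mm wide; open, the fingers measure 119 mm over their backs; the gripper's body (75 mm by 177 mm) begins 78 mm behind the grasp point.
Start: joints at [-1.343, 0.276, 1.505, -0, 1.361, -0.121], TCP at [0.197, -0.54, 0.23] pointing down, gripper open.
Joint ranges: [-2.89, 2.89], [-0.75, 2.08], [0.22, 2.7], [-1.18, 4.32], [0.11, 2.71], [-2.7, 2.7]. Speed limits (rad/s): [2.57, 2.57, 3.14, 3.14, 3.14, 3.14].

### API

Orientations are given as a unit quaternion [w, x, y, z].
In Python, from plant import r, gripper_to, inverse_kinematics, vision, models, telemetry gives the robot as it stands. Calls block until the motion is done:
- r.move_to(position, orientation): joint-space move of the TCP to a pose.
- r.move_l(position, rot=None, vel=0.15, guard=None): straight line of the TCP; rot=None keeps the orientation; vel is the mean speed in m/s. With guard (N) it stops when the force on the tool has changed by that much, and returns True; else False.
- r.movej(angles): joint-space move.
- gripper_to(opening, f_grip=None): finger opening in m; f_grip is the grip in N (None keeps the last); returns when the fingers have stopped.
- r.hold(seconds).
- inverse_kinematics(position, orientation): joint angles nearest the present ones, or None.
- vision.snapshot(name): name is "scene" or "top" or "wrist"; returns the picture (480x640x3 uint8, red, green, blue); there is no depth.
- vision.get_calibration(name): a dict with "fx", "fy", "cx", "cy" (pixels), "D" ([k1, k2, p1, p2, k3] as OpenCV has them; the pictures are not rectified), "position" and "orientation" of the camera in the world. Camera axes: x right, y down, z forward; pixel columns grow to the right and rows downward; lengths in m; the calibration is good to about 2 mm. A picture is of the moment at which its call begins: read the wrist's pose just before it. get_calibration takes no time and is no camera call; for the wrist camera it gives the pose at the moment of the call.
A pose or a line that the arm cannot do raises r.PlanningError and nothing moves.
- r.sign_off(): hands the job in, once; it reports no verdict.
Trained networks look in the newest picture that a camera, given by its name, has taken for a name from the list of things; names that differ only in an ending like _2 or _b are one class to them, and where a whole thing is asked for, a point or a joint stands for the part that bears it (a point fixed in the world has none). Each returns a list of dicts, best first, with "score" (0 to 1); they miss things now and then, are a little off and sometimes report something else, mostly with a low value. They report only what shows in the picture. A call takes as long as a camera call. They do not tell look-alikes from the thing itself.
- models.boxes_of(thing, camera): "at" ([x, y, z] in m, in world coordinates, good to about 4 mm: the middle of the surface that is visible of it).
- models.regions_of(thing, camera): "pixels" (480x640 bool, what is visible of it).
- models.mark_of(thing, camera): "at" ([x, y, z] in m, in world coordinates, good to about 4 mm: a listed point, or the origin of a listed thing).
Readings, each from a call of its own:
- telemetry.current_t(): time.
- telemetry.current_joints(): joint angles.
- telemetry.current_dq(): joint speeds.
- telemetry.current_joint_efforts(): joint torques, N m.
- telemetry.current_ee_pos(): TCP position.
- telemetry.current_tool_rot(): TCP orientation.
- telemetry.current_wrist_force(): force on the tool from outside, world axes, zero at the start.
- telemetry.current_torque(): the same for the moment, N m.
- telemetry.current_opening(): finger opening in m.
Only numpy, scipy, OpenCV 4.12 (cv2) and the standard library are available. Lean on these libraries where they do the work, as an engineer would, in place of code of your own. Each camera call takes 0.05 s, during which the arm holds its last target. There are 200 camera calls.

## Working session

There is one attempt and no reset: what is moved stays moved. The work goes in short steps, each a Python script; the robot and the scene stay as the last script left them, time stands still between calls to the robot, and variables do not carry over. Pictures are saved under pics/ and viewed, about 8 in all and at most 12, crops included, and the job is handed in when it is done.

```bash
ls; mkdir -p pics
python3 - <<'E'
from plant import r, vision, models, telemetry
import cv2,numpy as np
np.set_printoptions(precision=4,suppress=True)
for c in ("top","scene"):
    im=vision.snapshot(c); cv2.imwrite(f"pics/{c}0.png",im[:,:,::-1])
    k=vision.get_calibration(c); print(c,k)
    for t in ("mouth","visor_edge","stop_face","bar_center","bar","stick_grip","stick_nose","stick","shear"):
        print(t,[(np.round(d["at"],4).tolist(),round(d["score"],2)) for d in models.mark_of(t,c)])
print(telemetry.current_t())
E
```

```text
pics
top {'fx': 599.0608830942222, 'fy': 599.0608830942222, 'cx': 312.99477573323713, 'cy': 240.37293325682984, 'D': array([0.0668, 0.    , 0.    , 0.    , 0.    ]), 'position': array([ 0.2719, -0.046 ,  1.3376]), 'orientation': array([ 0.0813, -0.6979,  0.7069, -0.0812])}
mouth [([0.6474, 0.1491, 0.0263], 0.76)]
visor_edge [([0.6445, 0.0688, 0.1418], 0.84), ([0.4809, -0.0253, 0.0051], 0.38)]
stop_face [([0.6626, 0.349, 0.0316], 0.74), ([0.661, 0.351, 0.0286], 0.5)]
bar_center [([0.3451, -0.0292, 0.0059], 0.96), ([0.2966, 0.1899, 0.0069], 0.93), ([0.7422, -0.298, 0.0074], 0.59), ([0.4474, -0.1859, -0.0002], 0.56)]
bar [([0.3405, -0.0271, 0.0048], 0.86), ([0.2969, 0.1835, -0.0027], 0.82), ([0.4455, -0.1861, 0.0004], 0.81), ([0.7469, -0.3, 0.0019], 0.8)]
stick_grip [([0.4317, 0.1044, 0.0555], 0.69)]
stick_nose [([0.4508, 0.2557, 0.0093], 0.62)]
stick [([0.443, 0.1732, -0.0046], 0.88), ([0.4475, -0.1844, 0.0014], 0.22)]
shear [([0.6533, 0.1513, 0.001], 0.96), ([0.3082, -0.3425, -0.0021], 0.56)]
scene {'fx': 516.897237530813, 'fy': 516.897237530813, 'cx': 327.76181280854564, 'cy': 233.35
[... 178 characters left out ...]
mouth [([0.6496, 0.1507, 0.0286], 0.88)]
visor_edge [([0.6495, 0.07, 0.1362], 0.81)]
stop_face [([0.6603, 0.3469, 0.0374], 0.92)]
bar_center [([0.7439, -0.3061, 0.0079], 0.79), ([0.2981, 0.186, -0.0004], 0.67), ([0.3456, -0.0291, 0.0014], 0.62), ([0.447, -0.1875, 0.0019], 0.59)]
bar [([0.341, -0.0286, 0.0009], 0.71), ([0.4462, -0.1835, -0.0024], 0.69), ([0.7457, -0.3058, 0.0], 0.61), ([0.2941, 0.1848, -0.0008], 0.58)]
stick_grip [([0.4309, 0.1054, 0.056], 0.83), ([0.657, 0.3506, 0.027], 0.63), ([0.4453, -0.1858, -0.0004], 0.58)]
stick_nose [([0.4575, 0.254, 0.0054], 0.64)]
stick [([0.4443, 0.1765, 0.0015], 0.92), ([0.7971, 0.0359, -0.002], 0.41)]
shear [([0.6504, 0.1519, -0.0003], 0.94)]
1.0
```

View pics/top0.png

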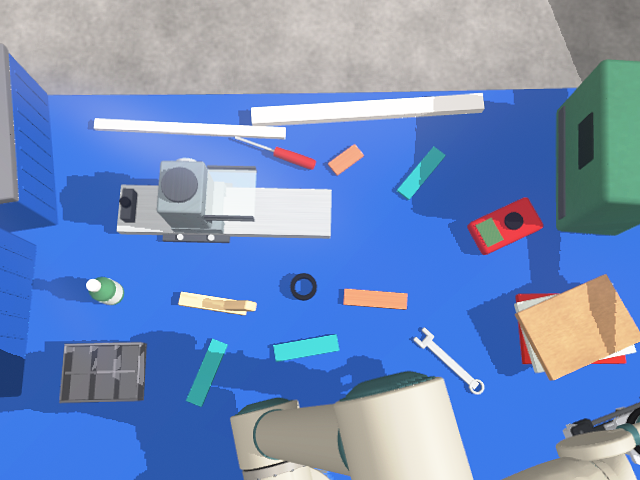

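View pics/scene0.png

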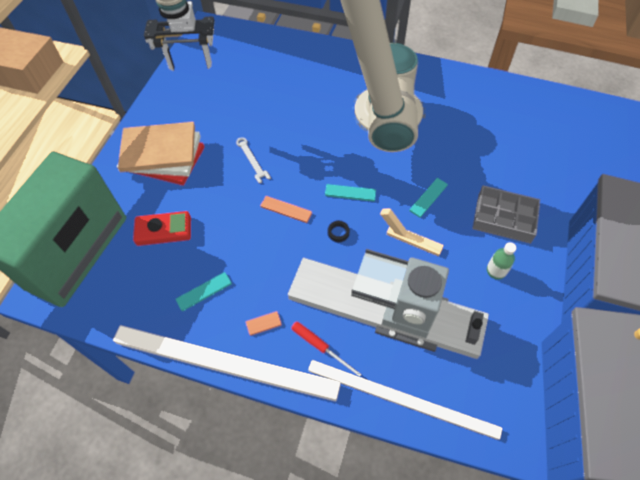

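Four things answer to "bar" in the top picture: copper at (376,299), turquoise at (306,347), turquoise at (207,372) and half-shaded turquoise at (420,172). The copper piece at (346,159) is the short offcut. The copper one at (376,299) fits on both colour and length (about 140 mm). The stick is at (217,303), and the shear feeds to the left in the picture. I'll confirm with a crop and refine the poses.

```bash
cat > h.py <<'E'
import numpy as np, cv2
from scipy.spatial.transform import Rotation as R
from plant import r, gripper_to, inverse_kinematics, vision, models, telemetry
np.set_printoptions(precision=4,suppress=True)
def Rq(q): return R.from_quat(q,scalar_first=True)
def qR(Rm): return R.from_matrix(Rm).as_quat(scalar_first=True)
def plane(px,k,z):
    K=np.array([[k["fx"],0,k["cx"]],[0,k["fy"],k["cy"]],[0,0,1]])
    u=cv2.undistortPoints(np.float64(px).reshape(-1,1,2),K,np.array(k["D"])).reshape(-1,2)
    d=Rq(k["orientation"]).apply(np.c_[u,np.ones(len(u))]); p=np.array(k["position"])
    return (p+d*((z-p[2])/d[:,2])[:,None])[:,:2]
def rect(mask,k,z):
    c=max(cv2.findContours(mask.astype(np.uint8),cv2.RETR_EXTERNAL,cv2.CHAIN_APPROX_NONE)[0],key=cv2.contourArea)
    w=plane(c.reshape(-1,2),k,z)
    (cx,cy),(a,b),_=rr=cv2.minAreaRect((w*1000).astype(np.float32))
    p=cv2.boxPoints(rr); e=[p[1]-p[0],p[2]-p[1]]; e=max(e,key=np.linalg.norm)
    yaw=np.arctan2(e[1],e[0])%np.pi
    return np.array([cx,cy])/1000,sorted((a,b)),yaw
def tool(yaw,lean=0):
    """tool rotation: jaw along frame x (frame y = feed dir at angle yaw in world), z down leaning to +y by lean"""
    y=np.array([np.cos(yaw),np.sin(yaw),0]); x=np.array([y[1],-y[0],0])
    z=np.sin(lean)*y-np.cos(lean)*np.array([0,0,1.])
    return np.c_[x,np.cross(z,x),z]
E
python3 - <<'E'
from h import *
im=cv2.imread("pics/top0.png"); k=vision.get_calibration("top")
for t in ("bar","stick"):
    for d in models.regions_of(t,"top"):
        ys,xs=np.where(d["pixels"]); print(t,round(d["score"],2),xs.mean().round(),ys.mean().round(),im[d["pixels"]].mean(0),rect(d["pixels"],k,0.01 if t=="bar" else .016))
# bed far edge (x=+55) on infeed: row transition
g=im[:,:,2].astype(float)
pts=[]
for c in range(268,326,3):
    col=g[175:205,c]; dd=np.diff(col); i=dd.argmax(); pts.append((c,175+i+.5))
w=plane(pts,k,.03); l=cv2.fitLine(w.astype(np.float32),cv2.DIST_HUBER,0,.01,.01).ravel(); print("far edge",l, "yaw",np.degrees(np.arctan2(l[1],l[0])), np.abs((w-l[2:])@[-l[1],l[0]]).max())
pts=[]
for rr in range(195,232,3):
    row=g[rr,320:345]; i=np.diff(row).argmin(); pts.append((320+i+.5,rr))
w=plane(pts,k,.03); print("front end",w.mean(0), w[0],w[-1])
cr=cv2.resize(im[140:400,170:470],None,fx=2.6,fy=2.2,interpolation=cv2.INTER_CUBIC); cr=cv2.resize(im[140:380,170:450],(784,672)) ; cv2.imwrite("pics/crop.png",cv2.resize(im[150:360,170:450],(780,585)))
E
```

```text
bar 0.87 207.0 373.0 [170.253  169.9714  58.7535] (array([0.2943, 0.1846]), [37.262760162353516, 137.11448669433594], np.float32(2.777641))
bar 0.61 421.0 173.0 [186.7323 182.9306  66.2862] (array([ 0.7413, -0.3012]), [34.688743591308594, 141.8406524658203], np.float32(2.4495015))
stick 0.69 216.0 303.0 [177.1389 215.1172 231.1975] (array([0.4408, 0.1665]), [34.36955642700195, 169.59695434570312], np.float32(1.4231688))
far edge [ 0.013   0.9999  0.7006 -0.0239] yaw 89.257286 0.0023862999425667644
front end [ 0.6417 -0.0891] [ 0.6842 -0.0913] [ 0.5996 -0.0874]
```

View pics/crop.png

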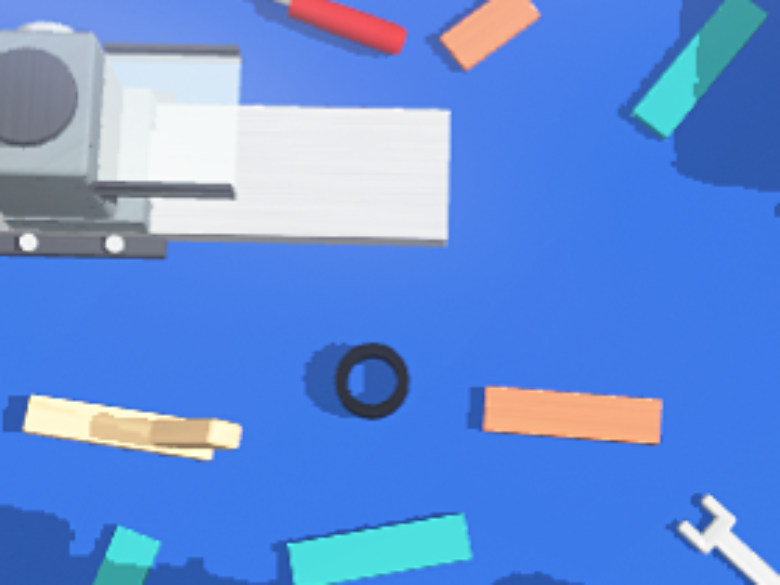

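The crop confirms the bar: copper and full length, at crop (572,415). The bed edge fits disagree by about 2° in yaw, so I'll take a closer look with the wrist camera.

Run:
```python
from h import *
q=qR(tool(np.radians(88)))
for nm,p in (("bed",[.62,-.06,.42]),("bar",[.45,-.19,.25])):
    try: r.move_to(p,q)
    except r.PlanningError as e: print(nm,e); continue
    k=vision.get_calibration("wrist"); im=vision.snapshot("wrist")[:,:,::-1].copy(); cv2.imwrite(f"pics/w{nm}.png",im); np.save(f"k{nm}.npy",k,allow_pickle=True)
    print(nm,k["position"],Rq(k["orientation"]).as_matrix()[:,2],telemetry.current_t())
    if nm=="bed":
        for t in ("mouth","visor_edge","stop_face"): print(t,[(d["at"],d["score"]) for d in models.mark_of(t,"wrist")])
    else:
        hsv=cv2.cvtColor(im,cv2.COLOR_BGR2HSV); m=(hsv[...,0]<16)&(hsv[...,1]>90)&(hsv[...,2]>90)
        print(rect(m,k,.01)); print([(d["at"],d["score"]) for d in models.mark_of("bar_center","wrist")])
a,b=[cv2.imread(f"pics/w{n}.png") for n in("bed","bar")]
cv2.imwrite("pics/w2.png",np.hstack([cv2.resize(a,(400,300)),cv2.resize(b,(400,300))]))
```

```text
bed [0.6229 0.014  0.5745] [-0.0098 -0.2552 -0.9668] 3.525
mouth []
visor_edge [([0.651, 0.0716, 0.1392], 0.62)]
stop_face [([0.4464, -0.186, 0.0064], 0.41)]
bar [ 0.4538 -0.1152  0.4059] [-0.0062 -0.2558 -0.9667] 4.7833
(array([ 0.449 , -0.1829]), [35.37955093383789, 139.18179321289062], np.float32(1.4789631))
[([0.4459, -0.1857, 0.0081], 0.92), ([0.3441, -0.0355, 0.0076], 0.91), ([0.7433, -0.3016, 0.0071], 0.74)]
```

View pics/wbed.png

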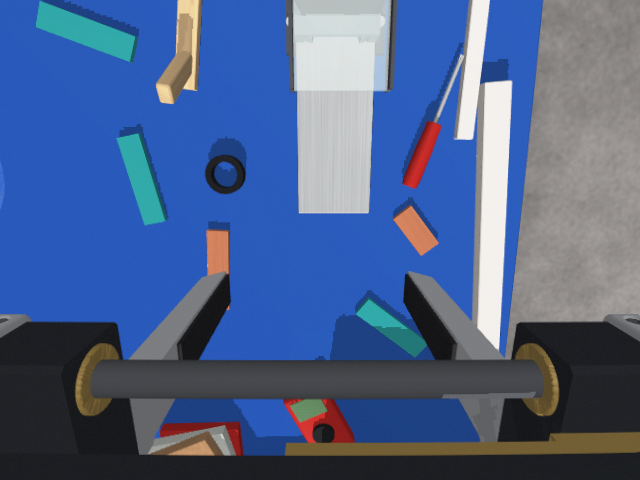

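The wrist view shows the bed at columns 297–373, with its end at row 213 and the visor edge at row 90. The bar is at (218,265). I'll fit the bed edges here, then pick the bar up.

Run:
```python
from h import *
im=cv2.imread("pics/wbed.png"); k=np.load("kbed.npy",allow_pickle=True).item()
s=im[:,:,2].astype(float)  # red: bed bright, cloth dark
L,Rr=[],[]
for y in range(100,206,3):
    row=np.diff(s[y,280:395]); L.append((280+row[:50].argmax()+.5,y)); Rr.append((280+50+row[50:].argmin()+.5,y))
for n,p in(("L",L),("R",Rr)):
    w=plane(p,k,.03); l=cv2.fitLine(w.astype(np.float32),cv2.DIST_HUBER,0,.01,.01).ravel(); l[:2]*=np.sign(l[1])
    print(n,"yaw",np.degrees(np.arctan2(l[1],l[0])),"x at y=0,-0.05",[l[2]+l[0]/l[1]*(y-l[3]) for y in(0,-.05)])
E_=[(x,190+np.diff(s[190:230,x]).argmin()+.5) for x in range(304,366,3)]
w=plane(E_,k,.03); print("end",w.mean(0),"yaw",np.degrees(np.arctan2(*(-np.polyfit(w[:,0],w[:,1],1)[:1],1)))+90)
# grasp bar
c=np.array([.4478,-.1842]); by=np.radians(84.7); q=qR(tool(by))
gripper_to(.07,30)
r.move_to([*c,.12],q); r.move_l([*c,.0275],vel=.12)
print(gripper_to(.02,35),telemetry.current_opening(),telemetry.current_ee_pos(),telemetry.current_t())
r.move_l([*c,.15],vel=.15); print(telemetry.current_opening(),telemetry.current_wrist_force())
```

```text
L yaw 87.9793 x at y=0,-0.05 [np.float32(0.59297156), np.float32(0.59120744)]
R yaw 87.949455 x at y=0,-0.05 [np.float32(0.7025758), np.float32(0.70078564)]
end [ 0.6459 -0.087 ] yaw [91.9981]
False 0.03560017852043361 [ 0.4481 -0.1843  0.0277] 7.55
0.0354335132839188 [ 0.3679  0.6398 -4.8402]
```

```bash
cat >> h.py <<'E'
YAW=np.radians(88.0); F=np.array([np.cos(YAW),np.sin(YAW),0]); M=np.array([.6522,.151,.03])
def sh(y,z=0,x=0): return M+F*y+np.array([F[1],-F[0],0])*x+np.array([0,0,z])
E
python3 - <<'E'
from h import *
off=np.radians(84.7)  # bar held parallel to jaws
q=qR(tool(YAW))
p=sh(-.158,.12); r.move_to(p,q)
r.move_l(sh(-.158,.033),vel=.12); print(r.move_l(sh(-.158,.0245),vel=.02,guard=4),telemetry.current_ee_pos())
gripper_to(.06); r.move_l(sh(-.158,.15),vel=.15)
k=vision.get_calibration("wrist"); im=vision.snapshot("wrist")[:,:,::-1].copy(); cv2.imwrite("pics/placed.png",im)
hsv=cv2.cvtColor(im,cv2.COLOR_BGR2HSV); m=(hsv[...,0]<16)&(hsv[...,1]>90)&(hsv[...,2]>90)
c,s,y=rect(m,k,.04); print(c,s,np.degrees(y),"expected",sh(-.158)[:2],telemetry.current_t())
for lean in (38,45):
  for yy in (-.40,-.25,-.09,-.08):
    print(lean,yy,inverse_kinematics(sh(yy,.059),qR(tool(YAW,np.radians(lean)))))
sy=np.arctan2(.2549-.1049,.454-.4313); print("stick",np.degrees(sy),inverse_kinematics([.4313,.105,.059],qR(tool(sy,np.radians(38)))))
E
```

```text
True [ 0.6474 -0.007   0.0574]
[ 0.6478 -0.0053] [35.61567306518555, 138.97532653808594] 88.07797 expected [ 0.6467 -0.0069] 12.4167
38 -0.4 [-0.7324  0.7396  1.2463  0.4919  1.6148 -0.7925]
38 -0.25 [-0.5684  0.6413  1.458   0.5638  1.4435 -0.7233]
38 -0.09 [-0.3551  0.5784  1.5909  0.6554  1.2829 -0.6132]
38 -0.08 [-0.3406  0.576   1.5961  0.6612  1.2735 -0.605 ]
45 -0.4 [-0.7642  0.7922  1.2122  0.5607  1.7017 -0.8196]
45 -0.25 [-0.608   0.6893  1.4432  0.6372  1.5187 -0.7783]
45 -0.09 [-0.4026  0.6207  1.5961  0.7435  1.3462 -0.7008]
45 -0.08 [-0.3885  0.6178  1.6026  0.7506  1.336  -0.6948]
stick 81.39453572045103 [-0.4552  0.3544  2.1811  0.7739  0.9976 -0.8675]
```

View pics/placed.png

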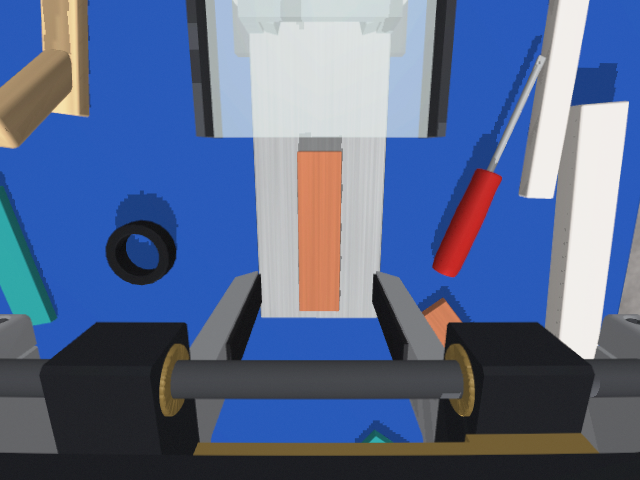

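The bar lies centred at columns 298–341, with the bed at 259–384 and the mouth cheeks at about 278–363 (row 25). Its yaw agrees with the feed to 0.1°. Next is a close look at the stick.

Run:
```python
from h import *
sy=np.radians(82)
r.move_to([.435,.08,.28],qR(tool(sy)))
k=vision.get_calibration("wrist"); im=vision.snapshot("wrist")[:,:,::-1].copy(); cv2.imwrite("pics/stick.png",im); np.save("kstick.npy",k,allow_pickle=True)
for t in ("stick_grip","stick_nose","stick"): print(t,[(d["at"],round(d["score"],2)) for d in models.mark_of(t,"wrist")])
for d in models.regions_of("stick","wrist")[:1]:
    ys,xs=np.where(d["pixels"]); print(xs.min(),xs.max(),ys.min(),ys.max())
print(telemetry.current_t())
```

```text
stick_grip [([0.4309, 0.1032, 0.057], 0.67)]
stick_nose [([0.4556, 0.2514, 0.0108], 0.84)]
stick [([0.4447, 0.171, 0.0021], 0.69)]
296 327 52 226
13.65
```

View pics/stick.png

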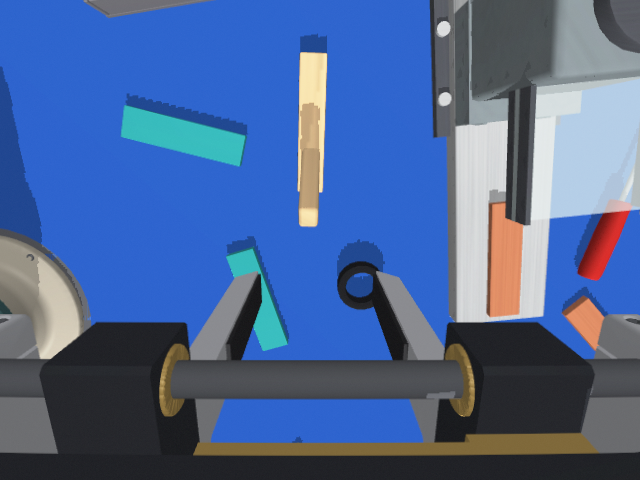

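The stick's foot runs from row 53 (columns 300–327) to row 191 (298–323), and the handle top ends at (309,225). I'll compute its yaw from that and grasp.

Run:
```python
from h import *
k=np.load("kstick.npy",allow_pickle=True).item()
w=plane([(313.5,52.5),(310.7,191.5),(308.5,208),(308.5,226)],k,.016); n,b=w[:2]; v=n-b
top=plane([(308.5,208),(308.5,226)],k,.085)
print(n,b,np.linalg.norm(v)); sy=np.arctan2(v[1],v[0]); u=v/np.linalg.norm(v)
g=np.mean([n-u*.148,[.4309,.1032],[.4313,.105]],0); print("yaw",np.degrees(sy),"grip est",n-u*.148,"used",g,"handle",top)
# lateral check: use foot axis
lat=np.array([u[1],-u[0]]); print("lat diff",(np.array([.431,.104])-n)@lat)
T=tool(sy,np.radians(38)); q=qR(T); P=np.array([*g,.060])-.006*T[:,2]
gripper_to(.05,45)
r.move_to(P-.10*T[:,2],q); r.move_l(P,vel=.12,guard=8)
gripper_to(.005,50); print(telemetry.current_opening(),telemetry.current_ee_pos()-P,telemetry.current_wrist_force())
np.save("g.npy",np.array([*g,sy]))
r.move_l(P+[0,0,.12],vel=.12); print(telemetry.current_opening(),telemetry.current_wrist_force(),telemetry.current_t())
im=vision.snapshot("scene"); a=im[120:340,240:540,::-1]; b=vision.snapshot("wrist")[:,:,::-1]
cv2.imwrite("pics/held.png",np.hstack([cv2.resize(a,(409,300)),cv2.resize(b,(390,300))]))
```

```text
[0.4567 0.2505] [0.4326 0.1035] 0.14895083284683722
yaw 80.68357177279536 grip est [0.4328 0.1045] used [0.4317 0.1042] handle [[0.4304 0.096 ]
 [0.4278 0.0779]]
lat diff -0.0016872949035500809
0.019691963685362194 [ 0.0001 -0.0002  0.0001] [-0.7232 -2.2059  1.1481]
0.01972474057404304 [-0.0545  0.4954 -1.9373] 17.65
```

View pics/held.png

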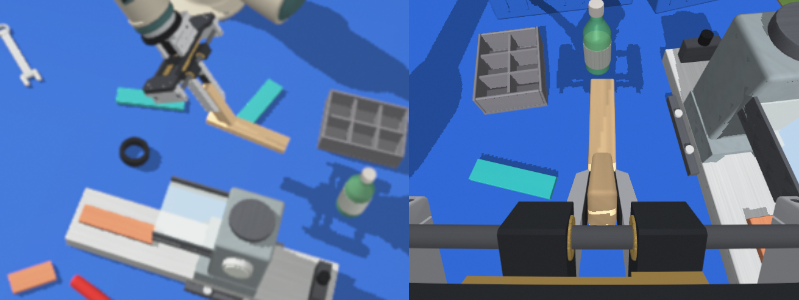

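The stick is held level and straight, with its nose at about (602,85) in the right half. I'll bring it in behind the bar, feed most of the infeed and check alignment before the mouth.

```bash
cat >> h.py <<'E'
TL=tool(YAW,np.radians(38)); QL=qR(TL)
def st(s,c=0.,x=0): return sh(s-.148,.060+c,x)-.006*TL[:,2]   # TCP for nose at shear y=s, foot c above bed
E
python3 - <<'E'
from h import *
g=np.load("g.npy"); p=telemetry.current_ee_pos()
r.move_l([p[0]+.02,-.26,.22],vel=.25)
r.move_to(st(-.252,.06),QL)
r.move_l(st(-.252,.004),vel=.1)
f0=telemetry.current_wrist_force(); print("free",f0)
print(r.move_l(st(-.10,.0025),vel=.05,guard=15),telemetry.current_wrist_force()-f0, telemetry.current_ee_pos()-st(-.10,.0025),telemetry.current_t())
k=vision.get_calibration("wrist"); im=vision.snapshot("wrist")[:,:,::-1].copy(); cv2.imwrite("pics/push1.png",im)
hsv=cv2.cvtColor(im,cv2.COLOR_BGR2HSV); m=(hsv[...,0]<12)&(hsv[...,1]>90)&(hsv[...,2]>90)
np.save("kp.npy",k,allow_pickle=True)
E
```

```text
free [ 0.9511  0.0007 -1.4507]
False [-0.7    -2.1683  1.7592] [-0.     -0.0001 -0.    ] 24.0583
```

View pics/push1.png

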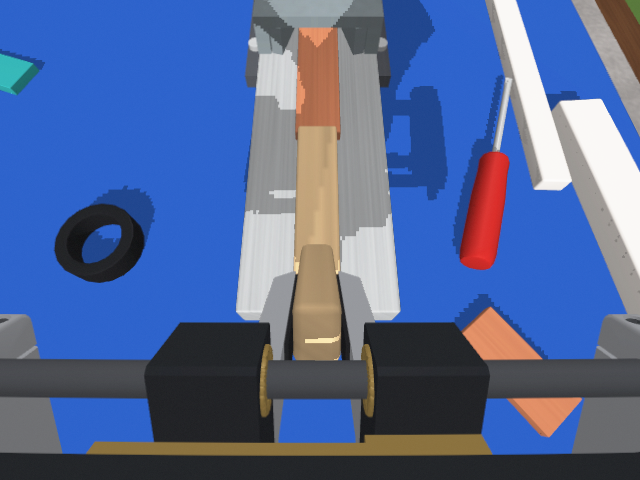

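Bar, stick and bed share one centreline (column ≈318), and the bar has just reached the mouth. I'll push on in stages to the stop.

Run:
```python
from h import *
f0=telemetry.current_wrist_force()
def rep(t,h): print(t,h,"df",telemetry.current_wrist_force()-f0,"s",(telemetry.current_ee_pos()-st(0,0))@F,"op",round(telemetry.current_opening(),4),telemetry.current_t())
h=r.move_l(st(.03,.001),vel=.05,guard=15); rep("feed",h)
if not h:
    h=r.move_l(st(.078,.001),vel=.02,guard=18); rep("home",h)
    r.hold(.6); rep("held",h)
b=vision.snapshot("wrist")[:,:,::-1]; a=vision.snapshot("scene")[200:400,260:530,::-1]
cv2.imwrite("pics/home.png",np.hstack([cv2.resize(a,(405,300)),cv2.resize(b,(390,300))]))
```

```text
feed False df [ 0.6294  0.097  -0.0964] s 0.029925947566370657 op 0.0198 26.8583
home True df [-0.3096  1.4142  1.6983] s 0.05920228692027196 op 0.0196 28.375
held True df [-0.0445  3.0267  4.4005] s 0.05893286539931886 op 0.0197 28.975
```

View pics/home.png

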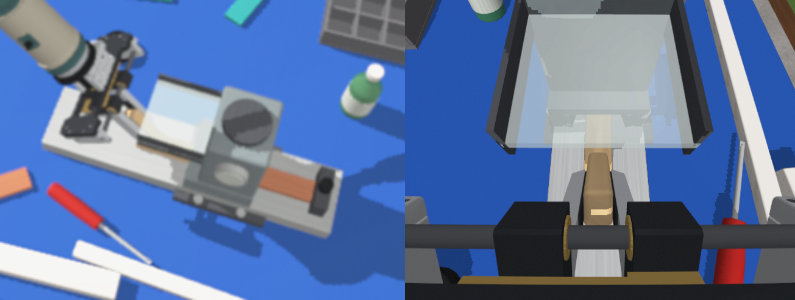

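The bar met the stop at s≈0.059, as expected, but the guard stop let the force relax. I'll press steadily in small increments.

Run:
```python
from h import *
f0=telemetry.current_wrist_force(); print(f0)
for i in range(1,15):
    s=.0588+.0005*i
    r.move_l(st(s,.001),vel=.01); f=telemetry.current_wrist_force(); print(round(s,4),f,(telemetry.current_ee_pos()-st(0,0))@F)
    if f@F<-18: break
for _ in range(4): r.hold(.2); print(telemetry.current_wrist_force())
print(telemetry.current_opening(),telemetry.current_t())
```

```text
[-0.3842 -0.2585  4.6548]
0.0593 [ 1.3975 -1.1194  2.7308] 0.05921890896725877
0.0598 [-0.9923 -2.7059  4.4939] 0.05927886766325372
0.0603 [-0.0515 -4.6972  4.9537] 0.059342016198573766
0.0608 [-1.7934 -5.9536  5.1619] 0.05937232148635765
0.0613 [-0.9852 -8.5702  7.4616] 0.059430466676845865
0.0618 [-2.0158 -9.8156  9.1704] 0.05946027846187632
0.0623 [ -1.9295 -12.2756   8.6188] 0.05949088625442211
0.0628 [ -2.6008 -12.4328  10.8085] 0.05950287293519308
0.0633 [ -2.4531 -14.4811  11.3051] 0.05955022487451022
0.0638 [ -3.3486 -15.5862  11.4399] 0.05955921941582957
0.0643 [ -3.8781 -17.3209  12.5801] 0.05960696891007215
0.0648 [ -3.356  -19.0406  12.0373] 0.059612429158743464
[ -3.7964 -18.1341  12.5235]
[ -3.977  -18.5295  12.3595]
[ -3.1301 -19.6521  12.438 ]
[ -3.4505 -18.3454  13.4524]
0.01954986312814373 32.9833
```

I pressed at about 19 N for roughly a second. Now I'll draw the stick out, carry it back to its original free spot, set it down gently and retreat.

Run:
```python
from h import *
r.move_l(st(.055,.002),vel=.03); r.move_l(st(-.25,.003),vel=.1)
r.move_l(st(-.27,.10),vel=.12)
g=np.load("g.npy"); sy=g[3]; T=tool(sy,np.radians(38)); q=qR(T); P=np.array([*g[:2],.060])-.006*T[:,2]
r.move_l([P[0]+.02,-.26,.22],vel=.25)
r.move_to(P+[0,0,.10],q); r.move_l(P+[0,0,.008],vel=.1); r.hold(.2)
print(r.move_l(P-[0,0,.002],vel=.015,guard=3),telemetry.current_ee_pos()-P,telemetry.current_t())
for a in (.022,.026,.05): gripper_to(a)
r.move_l(P-.11*T[:,2],vel=.12); 
r.move_to([.42,-.08,.32],qR(tool(sy)))
b=vision.snapshot("wrist")[:,:,::-1].copy(); a=vision.snapshot("scene")[160:400,260:560,::-1].copy()
cv2.imwrite("pics/end.png",np.hstack([cv2.resize(a,(400,320)),cv2.resize(b,(400,320))]))
for c in("scene","wrist"):
  for t in("stick_grip","stick_nose","bar_center","stop_face"): print(c,t,[(d["at"],round(d["score"],2)) for d in models.mark_of(t,c)])
print(telemetry.current_t())
```

```text
Traceback (most recent call last):
IndexError: index 3 is out of bounds for axis 0 with size 3
```

Run:
```python
from h import *
g=np.load("g.npy"); sy=g[2]; T=tool(sy,np.radians(38)); q=qR(T); P=np.array([*g[:2],.060])-.006*T[:,2]
r.move_l([P[0]+.02,-.26,.22],vel=.25)
r.move_to(P+[0,0,.10],q); r.move_l(P+[0,0,.008],vel=.1); r.hold(.2)
print(r.move_l(P-[0,0,.002],vel=.015,guard=3),telemetry.current_ee_pos()-P,telemetry.current_t())
for a in (.022,.026,.05): gripper_to(a)
r.move_l(P-.11*T[:,2],vel=.12); 
r.move_to([.42,-.08,.32],qR(tool(sy)))
b=vision.snapshot("wrist")[:,:,::-1].copy(); a=vision.snapshot("scene")[160:400,260:560,::-1].copy()
cv2.imwrite("pics/end.png",np.hstack([cv2.resize(a,(400,320)),cv2.resize(b,(400,320))]))
for c in("scene","wrist"):
  for t in("stick_grip","stick_nose","bar_center","stop_face"): print(c,t,[(d["at"],round(d["score"],2)) for d in models.mark_of(t,c)])
print(telemetry.current_t())
```

```text
True [ 0.     -0.     -0.0001] 41.7083
scene stick_grip [([0.4306, 0.1059, 0.0537], 0.62)]
scene stick_nose [([0.4547, 0.2525, 0.0016], 0.69)]
scene bar_center [([0.6544, 0.276, 0.0319], 0.9), ([0.3461, -0.0321, 0.0033], 0.86), ([0.296, 0.1847, 0.0028], 0.74), ([0.7443, -0.3024, 0.0065], 0.7)]
scene stop_face [([0.66, 0.3451, 0.0379], 0.81), ([0.7782, -0.1231, 0.0038], 0.65)]
wrist stick_grip [([0.4317, 0.1056, 0.0596], 0.82)]
wrist stick_nose [([0.6539, 0.0699, 0.1412], 0.45)]
wrist bar_center [([0.7435, -0.3024, 0.0078], 0.83), ([0.3412, -0.0342, 0.0051], 0.62)]
wrist stop_face []
45.2583
```

View pics/end.png

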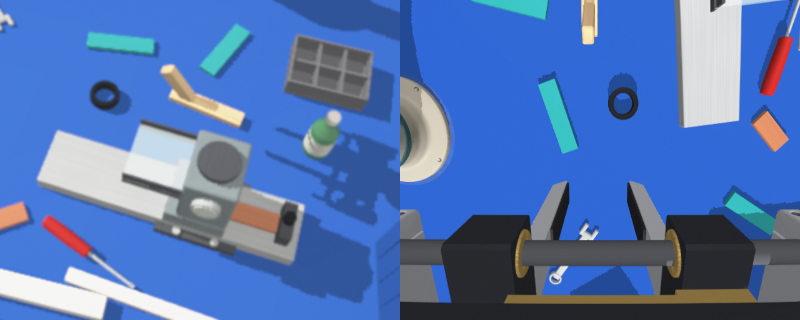

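The bar is against the stop at about (280,222) and the stick stands on its foot at about (205,100). The bystanders in view look undisturbed.

```bash
python3 -c "
from h import *
r.hold(.3); print(telemetry.current_wrist_force()); r.sign_off()"
```

```text
[-0.3623  0.3413  0.5357]
the job is handed in; nothing more can be done
```

The job is done and handed in, at about 45.6 s on the robot's clock. I laid the copper bar on the infeed, centred and within 0.1° of the feed direction, and let go of it. With the stick held at its 38° rake, I fed the bar through under the guard to the back stop. I then drew the stick out and stood it back where it had been on the table.

- **Pressing home:** the first contact stopped on the force guard and the force relaxed straight away. I pressed again in small steps to about 19 N and held that for roughly 0.8 s. The nose moved less than 1 mm during this second press, so the bar was seated.
- **Last checks:** the scene camera's networks put the bar centre at y = 0.276 and the stop face at y = 0.345. That gap of about 69 mm matches half the bar's length (70 mm), within network accuracy. The stick's grip and nose were found within about 4 mm of where they started, and the bystanders in view appeared undisturbed.
- **Disagreements and slips:** one wrist-camera report of the stick's nose (score 0.45) landed on the visor edge and was plainly false. An early top-camera fit of the bed's direction was about 1° off, so I used the wrist-camera fit. One script stopped on an indexing error after the stick was already drawn out, which did no harm.

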